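# Run the loading-bay shutter from the hold-to-run key station

## Robot

A 7-joint arm with a two-finger parallel gripper is mounted at the origin on the work surface; the furniture and walls round the work are solid. World frame = base frame: x ahead of the robot, y to its left, z up, the work surface at z = 0. Lengths are in m, angles in degrees, forces in N, time in s.
With the tool pointing down it reaches from about 0.425 to 0.875 m from the base axis. Payload 4.7 kg.
Tool frame: the origin (TCP) lies at the very end of the fingers, on their centre line; the grasp point (between the pads) lies 19 mm behind it; z points along the fingers, y is the line along which they close (so a half turn about z gives the same grasp; the last joint's range is limited). The gripper opens to 85 mm and grips with 20 to 120 N. Pads are 22 mm wide; open, the fingers measure 114 mm over their backs; the gripper's body (76 mm by 85 mm) begins 54 mm behind the grasp point. The pads swing forward as they close: fully open they stand 13 mm farther back than shut.
Start: joints at [-75.396, 18.392, -4.016, 83.108, 1.295, 78.541, -3.26], TCP at [0.155, 0.631, 0.231] pointing down, gripper open.
Joint ranges: [-163.93, 163.93], [-17.29, 119.83], [-79.2, 71.16], [3.27, 140.29], [-89.18, 269.18], [5.43, 117.66], [-154.24, 154.24]. Speed limits (degrees/s): [147.25, 147.25, 180, 180, 180, 180, 180].

## Interface

Orientations are given as a 3x3 rotation matrix whose columns are the frame's x, y, z axes.
In Python, from rig import robot, vision gives the robot as it stands. The module is installed in compiled form; this text tells all that it offers.
- The arm moves only by the shell command python3 -m creep 'ROWS' [OPENING] [FORCE]. ROWS is JSON, a list of rows, each a list of 6 numbers: the shift along the tool's x, y, z in mm, then the turn, a rotation vector about the tool's x, y, z in rad. In form: [[tx, ty, tz, wx, wy, wz], ...]. A call has 1 to 8 rows; each row shifts and turns the commanded pose from where the row before left it, along the tool's axes as they then stand; what a row does not reach is not made up. A row lasts 1/10 s, in which the tool goes at most 50 mm and 8.59 degrees, less where a joint would pass 70% of its speed; a pose out of reach is approached as far as the arm can. A call is refused whole if a number of a shift passes 50 or a number of a turn 0.15, either way. A call with a gripper value outside its range is refused whole. OPENING is the finger opening in mm, from 0 to 85.4, set as the call begins (- or left out, the last holds). The fingers move at their own pace and stop on an object; FORCE is the grip in N (left out, the last holds). Time passes only in rows, so rows that do not move let the fingers close. It gives the time, the measured TCP pose, the force, the opening and the grip force at its end, in the units of the state.
- robot.get_state(): the state, without advancing time (a new reading comes with each control period).
- vision.read_camera(name): name is "scene" or "top" or "wrist"; returns a dict with "image" (420x560x3 uint8, red, green, blue), "camera_matrix" (3x3 intrinsics, pixels), "dist" ([k1, k2, p1, p2, k3] as OpenCV has them; the pictures are not rectified), "origin" and "orientation" of the camera in the world. Camera axes: x right, y down, z forward; pixel columns grow to the right and rows downward; lengths in m; the calibration is good to about 2 mm. A picture is of the moment at which its call begins. There is no depth.
- robot.job_done(): hands the job in; it is judged then, once.
Trained networks look in a picture, given as the dict that the camera call returned (one of the last four; its "shot" number tells which), for a name from the list of things; names that differ only in an ending like _2 or _b are one class to them, and where a whole thing is asked for, a point or a joint stands for the part that bears it (a point fixed in the world has none). Each returns a list of dicts, best first, with "score" (0 to 1); they miss things now and then, are a little off and sometimes report something else, mostly with a low value. They report only what shows in the picture. A call takes as long as a camera call.
- vision.regions_of(label, picture): "region" (420x560 bool, what is visible of it) and "extent" ([left, top, right, bottom] in pixels, round what is visible of it).
The state is a dict: "clock": time; "joint_pos": joint angles; "joint_velocities": joint speeds; "joint_torque": joint torques, N m; "tool_pos": TCP position; "ee_rot": TCP orientation; "ft_force": force on the tool from outside, world axes, zero at the start; "ft_torque": the same for the moment, N m; "opening": finger opening in m; "grip_force": force on a finger pad.
Only numpy, scipy, OpenCV 4.12 (cv2) and the standard library are available. Lean on these libraries where they do the work, as an engineer would, in place of code of your own. Each camera call takes 0.05 s, during which the arm holds its last target. There are 200 camera calls.

## Task

Run the loading-bay shutter from the grey key station on the desk: press its trip lever right down so that the steel dust cover springs open, then take the key with the square-cornered head from the wooden key block, push it fully home in the keyhole past the sticky pins (rock it a little if it catches) and turn it a quarter turn clockwise, seen from above, to the stop. The switch is hold-to-run and springs back when released, so finish still gripping the key and holding it turned at the stop. Leave the other two keys in the block and the rest of the desk as it is.

Things in the scene. Friction and masses are not known exactly. Their poses are not given: they have to be found in the camera images.
- key_station: fixed grey plastic desk station, plinth 156 x 110 mm, housing top 66 mm high. Origin: centre of its underside; -x is its front, z up. On top from front to back: trip lever with a thumb pad, steel dust cover (66 x 70 mm, 81 mm high) shut over the keyhole and hooked by the lever, cover hinge. The keyhole is 15 mm behind the centre.
- lever_pad (a point): centre of the top face of the trip lever's thumb pad (dark ribbed steel plate, 24 mm along station x, 30 mm along y), 84 mm above the desk at rest. Pressing it straight down 11 mm takes it through its whole stroke; the force rises from about 2 to 6 N, then it meets its stop.
- trip_lever (a joint): angle of the trip lever, rad: 0 at rest, 0.30 fully down at its stop; springs back when released. Its hook lets go of the cover from about 0.22.
- dust_cover (a joint): angle of the dust cover, rad: 0 shut (hooked by the trip lever, cannot be lifted), 2.5 fully open, leaning back behind the keyhole with its edge up to 50 mm above the keyhole face; its spring throws it open in under a second and keeps it open.
- keyhole (a point): centre of the keyhole's mouth on the steel face plate, 70 mm above the desk, under the dust cover; axes as the station's. Vertical slot 14 mm (y) by 6 mm (x), mouth chamfered, 40 mm deep. Two sprung sticky pins, one at each end, 16 and 23 mm down: straight past them takes up to 20 N, under 10 N if the key is rocked 1 mm along y as it goes. Free round it: 30 mm to the lever's hook in front, 28 mm to the hinge behind.
- lock_plug (a joint): angle of the lock's plug, rad: 0 at rest, grows clockwise seen from above, stop at 1.4; spring return, 0.04 to 0.10 Nm. The key has about 0.15 rad of play in it, so the key itself turns about a quarter. Turn it only with the key fully home: higher up, the face plate's slot holds the blade; home, the round neck lies in it.
- key_square: the shutter key, upright in any of the block's slots, 35 g, same both ways round. Black head with square corners, 34 mm wide (y), 9 mm thick (x), 3 to 41 mm above the origin. Origin: underside of the shoulder, which sits on the block's top or, when home, on the keyhole's face. Below: neck 4.5 mm thick to 6.5 mm, blade 12 mm (y) by 4 mm (x), nose tapering from 24 to 34.5 mm down.
- key_round: key with a like blade but no round neck, so the face plate blocks it from turning, standing in the block; black plastic head 9 mm thick, a round disc of 37 mm. Leave it. Origin as for the shutter key.
- key_slim: key with a like blade but no round neck, so the face plate blocks it from turning, standing in the block; black plastic head 9 mm thick, narrow (16 mm) with a round top. Leave it. Origin as for the shutter key.
- key_block: fixed dark wooden key block, 58 x 160 x 48 mm, origin at its underside centre, long side along its y; three upright slots 6 mm (x) by 14 mm (y), 38 mm deep, 48 mm apart along y in the middle of its top, one key in each, key axes parallel to the block's.
- pen_black: black pen, 138 mm, on the day book; leave alone
- stapler: black stapler, 151 x 46 x 60 mm; leave alone
- padlock: padlock lying on its face, 72 x 45 x 21 mm; leave alone
- rubber_stamp: wooden rubber stamp, 26 x 54 x 67 mm; leave alone
- ink_pad: ink pad in a flat case, 95 x 72 x 15 mm; leave alone
- tape_measure: tape measure, 34 x 83 x 67 mm; leave alone
- packing_tape: roll of packing tape, 104 mm across, 48 mm high; leave alone

How it is judged:
By the outcome, as a careful person would: the job done as asked, in the order asked, and still so for the second after the job is handed in, while the arm keeps its last pose, push and grip.
It also fails if it takes over 64 s, if anything falls off the work surface, if the arm or the gripper's body presses on something with over 40 N, if the wrist force passes 120 N, or if a joint passes its speed limit or range.

## Working session

There is one attempt and no reset: what is moved stays moved. The work goes in short steps, Python scripts to look and compute and a shell command to move; the robot and the scene stay as the last step left them, time stands still between calls to the robot, and variables do not carry over. Pictures are saved under pics/ and viewed, at most 11 in all, crops included, and the job is handed in when it is done.

```bash
mkdir -p pics
cat > h.py <<'E'
import numpy as np, cv2, json
from rig import robot, vision
def shot(n,f=None):
    p=vision.read_camera(n)
    if f: cv2.imwrite('pics/'+f,p['image'][:,:,::-1])
    return p
def ray(p,uv):
    q=cv2.undistortPoints(np.array([[uv]],float),np.array(p['camera_matrix']),np.array(p['dist']))[0,0]
    return np.array(p['origin']),np.array(p['orientation'])@np.array([q[0],q[1],1])
def onz(p,uv,z):
    o,d=ray(p,uv); return o+d*(z-o[2])/d[2]
def proj(p,X):
    R=np.array(p['orientation']);c=R.T@(np.array(X)-np.array(p['origin']))
    return cv2.projectPoints(c.reshape(1,1,3),np.zeros(3),np.zeros(3),np.array(p['camera_matrix']),np.array(p['dist']))[0].ravel()
def st():
    s=robot.get_state(); print(s['clock'],np.round(s['tool_pos'],4),np.round(s['ee_rot'],3).tolist(),np.round(s['ft_force'],1),s['opening'],s['grip_force']); return s
E
python3 - <<'E'
from h import *
st()
a=shot('scene','s1.png');b=shot('top','t1.png')
for n,p in(('scene',a),('top',b)):
    print(n,np.round(p['origin'],3),np.round(p['orientation'],2).tolist())
    for l in ['key_station','lever_pad','key_square','key_round','key_slim','key_block','dust_cover']:
        for r in vision.regions_of(l,p)[:2]:
            v,u=np.nonzero(r['region']);print(l,round(r['score'],2),r['extent'],u.mean().round(1),v.mean().round(1))
E
```

```text
0.0 [0.1549 0.6307 0.2302] [[-0.971, 0.238, -0.0], [0.238, 0.971, -0.002], [-0.0, -0.002, -1.0]] [ 0.7 -0.2  0.2] 0.0854426761876892 0.0
scene [-0.108 -0.415  0.963] [[0.57, -0.62, 0.54], [-0.82, -0.42, 0.39], [-0.02, -0.66, -0.75]]
key_station 0.66 [212.6, 182.2, 275.5, 233.4] 241.4 206.1
key_station 0.19 [178.3, 261.6, 216.2, 265.3] 200.7 261.7
lever_pad 0.71 [234.0, 147.0, 253.3, 171.7] 242.5 159.6
lever_pad 0.46 [222.2, 196.2, 237.2, 209.0] 228.4 202.0
key_block 0.63 [341.4, 249.7, 361.6, 272.2] 353.7 262.5
key_block 0.38 [231.8, 145.3, 255.8, 172.6] 242.9 159.5
dust_cover 0.57 [233.3, 181.1, 260.6, 201.4] 245.9 192.2
top [0.225 0.061 1.324] [[-0.07, -0.97, 0.25], [-1.0, 0.07, -0.02], [0.0, -0.25, -0.97]]
key_station 0.58 [208.8, 184.6, 252.9, 246.9] 228.3 216.9
key_station 0.43 [310.5, 204.3, 362.2, 234.4] 333.7 219.2
lever_pad 0.73 [178.2, 156.7, 194.5, 180.8] 184.5 166.5
lever_pad 0.56 [216.8, 221.2, 228.6, 235.5] 223.2 228.0
key_square 0.5 [332.3, 214.4, 343.2, 216.7] 336.5 213.6
key_square 0.2 [216.8, 193.2, 240.7, 223.8] 228.5 207.6
key_round 0.38 [346.1, 204.4, 356.4, 212.1] 351.8 209.1
key_block 0.56 [308.8, 203.2, 363.0, 233.5] 333.6 218.9
dust_cover 0.73 [218.7, 194.6, 243.3, 223.6] 228.6 207.8
dust_cover 0.47 [216.8, 219.7, 231.9, 233.2] 223.5 227.3
```

Run:
```python
import cv2,numpy as np
a=cv2.imread('pics/t1.png')[140:270,150:400]
b=cv2.imread('pics/s1.png')[130:330,150:420]
a=cv2.resize(a,(780,405),interpolation=cv2.INTER_CUBIC);cv2.imwrite('pics/t1c.png',a)
b=cv2.resize(b,(800,593),interpolation=cv2.INTER_CUBIC);cv2.imwrite('pics/s1c.png',b)
```

```text
(no output)
```

View pics/t1c.png

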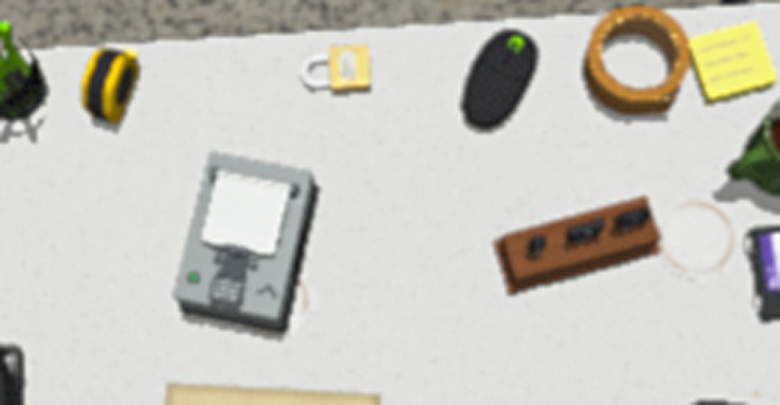

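View pics/s1c.png

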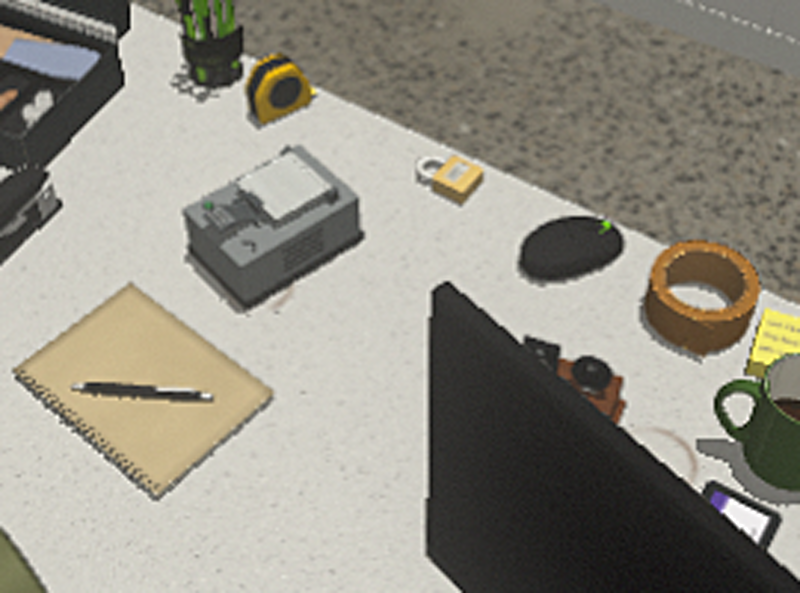

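The top view shows the station with its pad at about (222,232) px and its cover at (228,208). The block has keys at about (322,219), (337,214) and (352,210). The scene view shows a black panel hiding part of the block. I'll check the whole top picture and compute positions.

Run:
```python
from h import *
p=shot('top')
g=lambda x,y:(150+x/3.12,140+y/3.115)
for n,c,z in [('pad',(227,289),.084),('coverFL',(203,243),.081),('coverFR',(279,257),.081),('coverBL',(218,172),.081),('coverBR',(293,184),.081),
 ('hTL',(210,153),.066),('hTR',(316,174),.066),('hFL',(177,300),.066),('hFR',(286,318),.066),
 ('k1',(538,240),.08),('k2',(585,228),.08),('k3',(632,214),.08),('bL',(500,240),.048),('bR',(648,198),.048),('bFL',(513,275),.048),('bFR',(660,235),.048)]:
    print(n,np.round(onz(p,g(*c),z),3)[:2])
```

```text
pad [0.486 0.212]
coverFL [0.533 0.233]
coverFR [0.514 0.162]
coverBL [0.602 0.217]
coverBR [0.585 0.146]
hTL [0.627 0.226]
hTR [0.598 0.124]
hFL [0.483 0.262]
hFR [0.458 0.159]
k1 [ 0.515 -0.084]
k2 [ 0.523 -0.129]
k3 [ 0.534 -0.176]
bL [ 0.525 -0.051]
bR [ 0.557 -0.199]
bFL [ 0.489 -0.06 ]
bFR [ 0.519 -0.207]
```

View pics/t1.png

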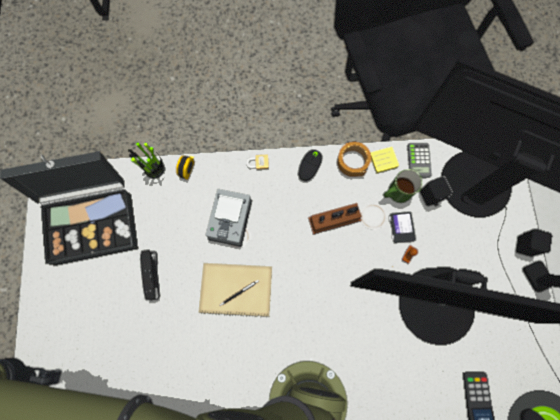

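```bash
python3 -m creep '[[-30,-24,0,0,0,0],[-36,-28,0,0,0,0],[-36,-28,0,0,0,0],[-36,-28,0,0,0,0],[-36,-28,0,0,0,0],[-36,-28,0,0,0,0],[-36,-28,0,0,0,0],[-36,-28,0,0,0,0]]' 0 40; python3 -m creep '[[-36,-28,0,0,0,0],[-36,-28,0,0,0,0],[-36,-28,0,0,0,0],[-30,-24,0,0,0,0],[0,0,0,0,0,0],[0,0,0,0,0,0]]'
python3 - <<'E'
from h import *
s=st();p=shot('wrist','w1.png');a=shot('scene');b=shot('top')
print(np.round(p['origin'],3),np.round(p['orientation'],2).tolist())
o1,d1=ray(b,(352,285));o2,d2=ray(a,(295,226))
t=np.linalg.lstsq(np.c_[d1,-d2],o2-o1,rcond=None)[0];print('monitor',o1+t[0]*d1,o2+t[1]*d2)
for l in ['lever_pad','dust_cover','key_station']:
    for r in vision.regions_of(l,p)[:2]:
        v,u=np.nonzero(r['region']);print(l,round(r['score'],2),r['extent'],u.mean().round(1),v.mean().round(1), onz(p,(u.mean(),v.mean()),.084).round(4))
E
```

```text
clock: 1.65
tool_pos: [0.3774, 0.3488, 0.2317]
ee_rot: [[-0.971, 0.238, 0.001], [0.238, 0.971, 0.001], [-0.0, 0.001, -1.0]]
ft_force: [0.1, -0.2, -0.4]
opening: -0.0001
grip_force: 0.0
clock: 2.25
tool_pos: [0.4851, 0.2119, 0.2315]
ee_rot: [[-0.971, 0.241, -0.0], [0.241, 0.971, 0.001], [0.0, 0.001, -1.0]]
ft_force: [-0.4, 0.6, -0.7]
opening: -0.0001
grip_force: 0.0
2.25 [0.4851 0.2119 0.2315] [[-0.971, 0.241, -0.0], [0.241, 0.971, 0.001], [0.0, 0.001, -1.0]] [-0.4  0.6 -0.7] -0.00010778708221242658 0.0
[0.412 0.23  0.374] [[0.24, 0.93, 0.29], [0.97, -0.23, -0.07], [0.0, 0.29, -0.96]]
monitor [ 0.29193394 -0.1027038   0.3552947 ] [ 0.32508567 -0.13694536  0.36338842]
lever_pad 0.88 [268.7, 182.6, 302.5, 245.3] 282.9 212.0 [0.4981 0.212  0.084 ]
dust_cover 0.9 [236.6, 241.7, 324.7, 295.5] 280.6 259.4 [0.5388 0.2    0.084 ]
key_station 0.79 [224.5, 158.1, 341.7, 324.4] 281.2 223.4 [0.5073 0.2084 0.084 ]
```

View pics/w1.png

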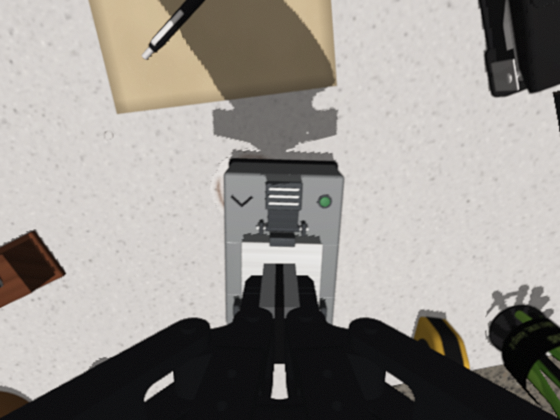

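The wrist view shows the ribbed pad centred at about (284,195), the cover at (282,265) and the housing edges at columns 224 and 343, well aligned with the image.

Run:
```python
from h import *
s=st();p=shot('wrist')
R=np.array(s['ee_rot']);c=onz(p,(284,195),.084);print(c,R.T@(c-s['tool_pos'])*1000)
for uv,z in [((224,172),.066),((343,172),.066),((226,290),.066),((336,290),.066),((243,240),.081),((321,240),.081)]: print(uv,onz(p,uv,z).round(4))
```

```text
2.55 [0.484  0.2138 0.2313] [[-0.972, 0.236, -0.0], [0.236, 0.972, 0.0], [0.0, 0.0, -1.0]] [ 0.6 -0.4  0.6] 0.0001971525494813174 0.0
[0.48317387 0.21820277 0.084     ] [  1.84059718   4.06776382 147.32620102]
(224, 172) [0.4562 0.1727 0.066 ]
(343, 172) [0.48   0.2705 0.066 ]
(226, 290) [0.5638 0.1434 0.066 ]
(336, 290) [0.5881 0.2432 0.066 ]
(243, 240) [0.514  0.1749 0.081 ]
(321, 240) [0.5298 0.2395 0.081 ]
```

```bash
python3 -m creep '[[1,4,30,0,0,0],[0,0,45,0,0,0],[0,0,40,0,0,0],[0,0,22,0,0,0],[0,0,5,0,0,0]]' ; python3 -m creep '[[0,0,5,0,0,0],[0,0,5,0,0,0],[0,0,4,0,0,0],[0,0,3,0,0,0],[0,0,1,0,0,0],[0,0,0,0,0,0]]'
```

```text
clock: 3.1
tool_pos: [0.4823, 0.2161, 0.0863]
ee_rot: [[-0.971, 0.238, -0.005], [0.238, 0.971, -0.003], [0.004, -0.004, -1.0]]
ft_force: [-0.1, -0.4, 0.1]
opening: -0.0002
grip_force: 0.0
clock: 3.7
tool_pos: [0.4834, 0.2183, 0.0755]
ee_rot: [[-0.971, 0.238, -0.003], [0.238, 0.971, 0.003], [0.003, 0.002, -1.0]]
ft_force: [-13.9, -1.9, 21.9]
opening: -0.0001
grip_force: 12.4
```

```bash
python3 -m creep '[[0,0,1,0,0,0],[0,0,0,0,0,0]]'
python3 - <<'E'
from h import *
a=shot('scene');b=shot('top')
x=cv2.resize(a['image'][130:250,180:320,::-1],(560,480),interpolation=2)
cv2.imwrite('pics/c2.png',x)
E
```

```text
clock: 3.9
tool_pos: [0.4835, 0.2184, 0.0753]
ee_rot: [[-0.971, 0.238, -0.003], [0.238, 0.971, 0.003], [0.004, 0.002, -1.0]]
ft_force: [-14.2, -2.9, 27.1]
opening: -0.0004
grip_force: 15.2
```

View pics/c2.png

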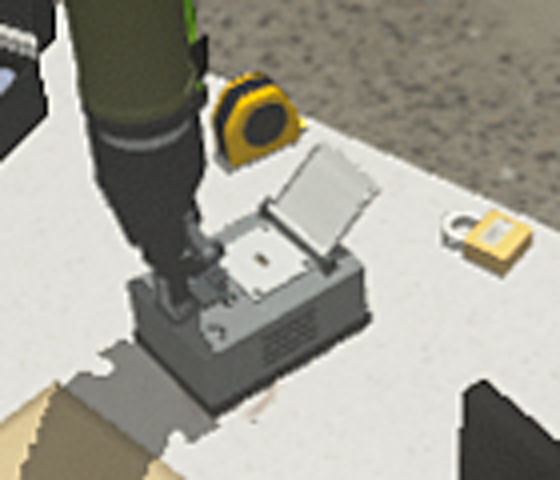

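The cover is fully open, with the keyhole visible in the scene camera. Next I lift, back off and look at the keyhole with the wrist camera.

```bash
python3 -m creep '[[0,0,-20,0,0,0],[0,0,-45,0,0,0],[0,0,-45,0,0,0],[20,0,-40,0,0,0],[35,0,0,0,0,0],[0,0,0,0,0,0],[0,0,0,0,0,0]]' 40
python3 - <<'E'
from h import *
s=st();p=shot('wrist','w2.png')
x=cv2.resize(p['image'][130:330,180:390,::-1],(630,600),interpolation=2)
cv2.imwrite('pics/w2c.png',x)
print(proj(p,(.556,.189,.07)))
E
```

```text
clock: 4.7
tool_pos: [0.4316, 0.2304, 0.2219]
ee_rot: [[-0.971, 0.237, 0.003], [0.237, 0.971, 0.002], [-0.002, 0.003, -1.0]]
ft_force: [0.4, 0.2, 0.4]
opening: 0.0401
grip_force: 0.0
4.7 [0.4316 0.2304 0.2219] [[-0.971, 0.237, 0.003], [0.237, 0.971, 0.002], [-0.002, 0.003, -1.0]] [0.4 0.2 0.4] 0.04007857662045479 0.0
[267.10583505 331.95577432]
```

View pics/w2c.png

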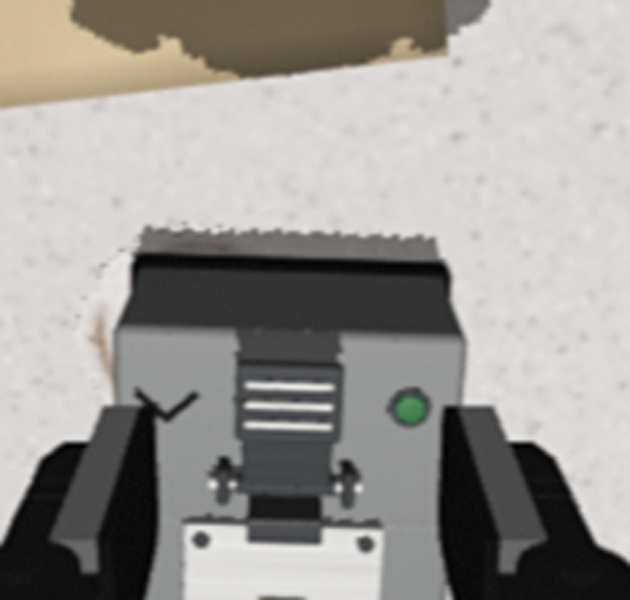

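The pad is at (276,264) in the picture, and the slot starts just at the crop's bottom edge, around (274,332), between the open fingers.

Run:
```python
from h import *
p=shot('wrist')
x=p['image'][295:365,235:320]
cv2.imwrite('pics/w2d.png',cv2.resize(x[:,:,::-1],(680,560),interpolation=2))
g=x.mean(2);m=(g<150).astype(np.uint8)
n,l,s,c=cv2.connectedComponentsWithStats(m)
for i in range(1,n):
    if s[i,4]>6: print(s[i]+[235,295,0,0,0],c[i]+[235,295], onz(p,c[i]+[235,295],.07).round(4))
```

```text
[ 235  295   85   70 2551] [280.18580949 326.53508428] [0.5531 0.2013 0.07  ]
[245 307   6   6  24] [247.5 309.5] [0.5286 0.1768 0.07  ]
[300 308   6   6  27] [302.48148148 310.77777778] [0.5419 0.225  0.07  ]
[267 329  16   6  86] [274.29069767 331.3372093 ] [0.5568 0.1948 0.07  ]
[245 350   5   5  20] [247.1 352.3] [0.5728 0.1644 0.07  ]
[298 352   5   5  22] [300.04545455 353.72727273] [0.5863 0.2125 0.07  ]
```

View pics/w2d.png

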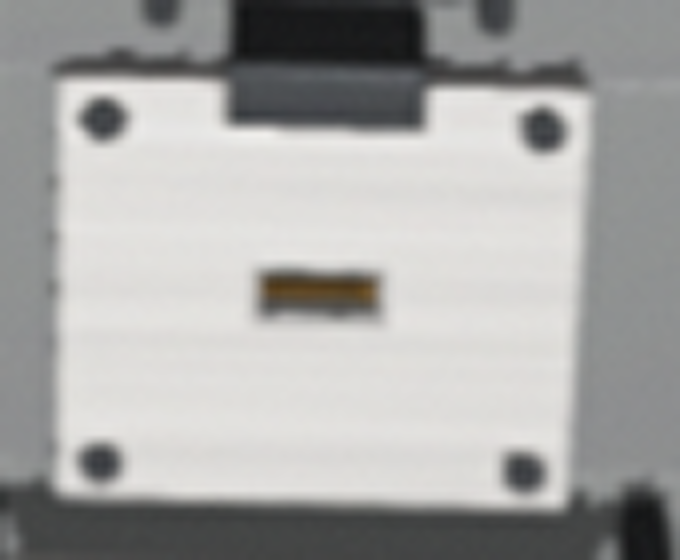

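The face plate is clear, with the slot at (274.3,331.3) px in the frame. That gives keyhole ≈ (0.557,0.195) and station yaw ≈ -15.6°. Next, the block.

```bash
python3 -m creep '[[-15,-30,-10,0,0,0],[-21,-45,-10,0,0,0],[-21,-45,0,0,0,0],[-21,-45,0,0,0,0],[-21,-45,0,0,0,0],[-21,-45,0,0,0,0],[-21,-45,0,0,0,0],[-6,-15,0,0,0,0]]' ; python3 -m creep '[[0,0,0,0,0,0.14],[0,0,0,0,0,0.14],[0,0,0,0,0,0.14],[0,0,0,0,0,0.14],[0,0,0,0,0,0],[0,0,0,0,0,0]]'
python3 - <<'E'
from h import *
s=st();p=shot('wrist','w3.png');print(s['joint_pos'])
for l in ['key_square','key_round','key_slim','key_block']:
    for r in vision.regions_of(l,p)[:2]:
        v,u=np.nonzero(r['region']);print(l,round(r['score'],2),r['extent'],u.mean().round(1),v.mean().round(1), onz(p,(u.mean(),v.mean()),.075).round(4))
E
```

```text
clock: 5.6
tool_pos: [0.4989, -0.1182, 0.2404]
ee_rot: [[-0.969, 0.248, 0.001], [0.248, 0.969, -0.004], [-0.002, -0.003, -1.0]]
ft_force: [-0.5, -0.4, 1.3]
opening: 0.0397
grip_force: 0.0
clock: 6.2
tool_pos: [0.4989, -0.1112, 0.24]
ee_rot: [[-0.698, 0.716, -0.0], [0.716, 0.698, -0.001], [-0.0, -0.001, -1.0]]
ft_force: [-0.7, 0.7, -0.0]
opening: 0.0403
grip_force: 0.0
6.2 [ 0.4989 -0.1112  0.24  ] [[-0.698, 0.716, -0.0], [0.716, 0.698, -0.001], [-0.0, -0.001, -1.0]] [-0.7  0.7 -0. ] 0.04025342931619822 0.0
[-28.9028094    0.23240889  38.95105101 103.05060467  -0.10713869
  76.78932395  54.32063138]
key_square 0.82 [273.2, 203.5, 300.1, 243.3] 285.9 222.3 [ 0.5222 -0.1269  0.075 ]
key_slim 0.88 [306.4, 163.9, 326.6, 190.5] 315.7 176.6 [ 0.5117 -0.0801  0.075 ]
key_slim 0.32 [301.2, 319.5, 343.0, 393.8] 321.0 358.7 [ 0.6472 -0.2043  0.075 ]
key_block 0.85 [219.7, 123.0, 350.6, 285.1] 286.6 199.2 [ 0.5078 -0.1114  0.075 ]
```

View pics/w3.png

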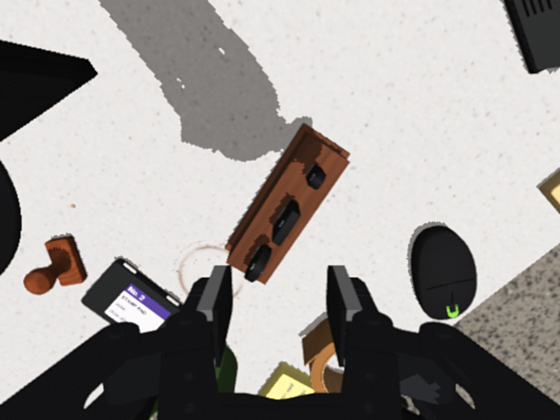

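The wrist view shows the slim key at (316,177), the square-headed key in the middle at (286,222) and the round key at (259,262), partly hidden. I'll fit the head box to the key mask to get its pose.

```bash
cat > fit.py <<'E'
from h import *
from scipy.optimize import minimize
def boxmask(p,x,y,yaw,parts,S=4):
    m=np.zeros((420*S,560*S),np.uint8);c,s=np.cos(yaw),np.sin(yaw)
    for hx,hy,z0,z1 in parts:
        P=np.array([proj(p,(x+c*a-s*b,y+s*a+c*b,z)) for a in(-hx,hx) for b in(-hy,hy) for z in(z0,z1)])
        cv2.fillConvexPoly(m,cv2.convexHull(((P+.5)*S).astype(np.int32)),1)
    return cv2.resize(m.astype(np.float32),(560,420),interpolation=cv2.INTER_AREA)
def fit(p,reg,x0,parts,yawfix=None):
    def f(q):
        m=boxmask(p,q[0],q[1],q[2] if yawfix is None else yawfix,parts);return 1-np.minimum(m,reg).sum()/np.maximum(m,reg).sum()
    ini=np.array([x0]*(len(x0)+1),float)
    for i in range(len(x0)): ini[i+1,i]+=[.006,.006,.1][i]
    return minimize(f,x0,method='Nelder-Mead',options=dict(initial_simplex=ini,xatol=1e-4,fatol=1e-3))
E
python3 - <<'E'
from fit import *
s=st();p=shot('wrist')
r=vision.regions_of('key_square',p)[0];b=vision.regions_of('key_block',p)[0]
q=fit(p,b['region'],[.522,-.129,.21],[(.029,.08,0,.048),(.0045,.008,.05,.089)]);print('block',q.x,q.fun)
k=fit(p,r['region'],[.522,-.129],[(.0045,.017,.051,.089)],q.x[2]);print('key',k.x,k.fun)
k=fit(p,r['region'],[.522,-.129,.21],[(.0045,.017,.051,.089)]);print('key',k.x,k.fun)
E
```

```text
6.45 [ 0.4988 -0.1106  0.2402] [[-0.697, 0.717, 0.0], [0.717, 0.697, -0.0], [-0.0, -0.0, -1.0]] [ 0.5  0.3 -0.4] 0.04008508075718319 0.0
block [ 0.51823422 -0.12844403  0.22436966] 0.2835277318954468
key [ 0.52273916 -0.12740212] 0.054174840450286865
key [ 0.52270913 -0.12730033  0.23628528] 0.0527268648147583
```

```bash
python3 -m creep '[[0,0,0,0,0,0.138],[0,0,0,0,0,0.138],[0,0,0,0,0,0.138],[0,0,0,0,0,0.138],[-21.5,19.5,30,0,0,0],[0,0,30,0,0,0],[0,0,0,0,0,0]]'
python3 - <<'E'
from h import *
s=st();R=np.array(s['ee_rot']);print(np.degrees(np.arctan2(R[1,1],R[0,1])),R.T@(np.array([.5227,-.1274,.055])-s['tool_pos'])*1000)
E
```

```text
clock: 7.3
tool_pos: [0.5198, -0.127, 0.1765]
ee_rot: [[-0.216, 0.976, -0.008], [0.976, 0.216, -0.0], [0.001, -0.008, -1.0]]
ft_force: [-1.4, 0.3, -0.5]
opening: 0.0398
grip_force: 0.0
7.3 [ 0.5198 -0.127   0.1765] [[-0.216, 0.976, -0.008], [0.976, 0.216, -0.0], [0.001, -0.008, -1.0]] [-1.4  0.3 -0.5] 0.03983151012570899 0.0
12.471519003142841 [ -1.17087458   3.62430589 121.48428296]
```

```bash
python3 -m creep '[[-0.5,1.5,30,0,0,0],[0,0,45,0,0,0],[0,0,34,0,0,0],[0,0,12,0,0,0],[0,0,0,0,0,0]]'; python3 -m creep '[[0,0,0,0,0,0],[0,0,0,0,0,0],[0,0,0,0,0,0],[0,0,0,0,0,0],[0,0,0,0,0,0]]' 0 50
```

```text
clock: 7.8
tool_pos: [0.5235, -0.1271, 0.0589]
ee_rot: [[-0.217, 0.976, -0.002], [0.976, 0.217, 0.0], [0.001, -0.002, -1.0]]
ft_force: [-0.1, -0.7, 0.7]
opening: 0.04
grip_force: 0.0
clock: 8.3
tool_pos: [0.5244, -0.128, 0.0612]
ee_rot: [[-0.216, 0.976, 0.001], [0.976, 0.216, 0.0], [0.0, 0.001, -1.0]]
ft_force: [-4.6, 0.2, 7.1]
opening: 0.0085
grip_force: 50.2
```

```bash
python3 -m creep '[[0,0,-10,0,0,0],[0,0,-20,0,0,0],[0,0,-40,0,0,0],[0,0,-40,0,0,0],[0,0,-10,0,0,0],[0,0,0,0,0,0],[0,0,0,0,0,0]]' 0 80
python3 - <<'E'
from h import *
s=st();R=np.array(s['ee_rot'])
p=shot('wrist','w4.png');print(s['joint_pos'])
print(proj(p,s['tool_pos']),proj(p,s['tool_pos']+R@[0,0,.0475]))
E
```

```text
clock: 9.0
tool_pos: [0.5237, -0.1271, 0.1787]
ee_rot: [[-0.217, 0.976, -0.0], [0.976, 0.217, 0.001], [0.001, -0.0, -1.0]]
ft_force: [-0.6, 0.8, -0.2]
opening: 0.0073
grip_force: 79.1
9.0 [ 0.5237 -0.1271  0.1787] [[-0.217, 0.976, -0.0], [0.976, 0.217, 0.001], [0.001, -0.0, -1.0]] [-0.6  0.8 -0.2] 0.00730184149935129 79.05186653137207
[-27.16071826   7.64431905  41.37262352 104.32128339  -5.4014443
  70.03337525  28.31430652]
[279.64272332 283.44071998] [279.50517425 242.52613375]
```

View pics/w4.png

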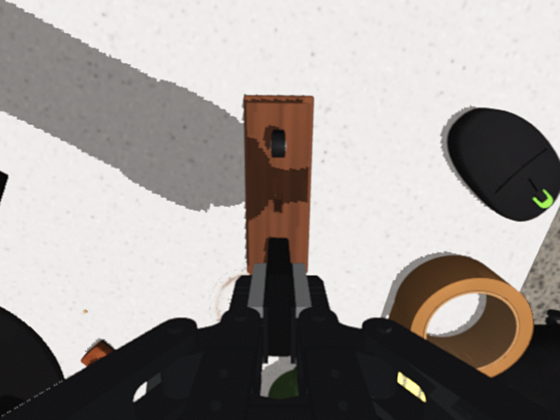

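The key is held, with its head at about (278,245) px. The slot it came from is visible at (278,205) and the slim key at (278,143) is untouched. Next I hover 40 mm beside the keyhole.

```bash
python3 -m creep '[[25,8,0,0,0,0],[39,12,0,0,0,0],[42,12,0,0,0,0],[42,12,0,0,0,0],[42,12,0,0,0,0],[42,12,0,0,0,0],[40,12,0,0,0,0]]'; python3 -m creep '[[0,3,0,0,0,0.1225],[0,0,0,0,0,0.1225],[0,0,0,0,0,0.1225],[0,0,0,0,0,0.1225],[0,0,15,0,0,0],[0,0,10,0,0,0],[0,0,0,0,0,0],[0,0,0,0,0,0]]'
python3 - <<'E'
from h import *
ss=[]
for i in range(3): p=shot('wrist','w5.png'); ss.append(robot.get_state())
t=np.mean([s['tool_pos'] for s in ss],0);R=np.array(ss[-1]['ee_rot']);print(t,R.round(4).tolist(),ss[-1]['joint_pos'])
print(np.degrees(np.arctan2(R[1,1],R[0,1])))
print(proj(p,(.557,.195,.07)))
for r in vision.regions_of('key_square',p)[:2]: print(r['score'],r['extent'])
cv2.imwrite('pics/w5c.png',cv2.resize(p['image'][130:280,190:370,::-1],(720,600),interpolation=2))
E
```

```text
clock: 9.75
tool_pos: [0.542, 0.1572, 0.1772]
ee_rot: [[-0.217, 0.976, -0.003], [0.976, 0.217, -0.001], [-0.0, -0.003, -1.0]]
ft_force: [-0.1, 0.0, -0.1]
opening: 0.0078
grip_force: 79.1
clock: 10.55
tool_pos: [0.5457, 0.1558, 0.1531]
ee_rot: [[0.268, 0.964, -0.002], [0.964, -0.268, -0.001], [-0.001, -0.001, -1.0]]
ft_force: [-0.7, 0.3, -1.0]
opening: 0.0076
grip_force: 79.0
[0.54640056 0.15598279 0.15423233] [[0.2683, 0.9633, 0.0007], [0.9633, -0.2683, 0.0004], [0.0005, 0.0005, -1.0]] [-46.88445633  12.33739031  32.16387165 101.78588233  -7.06500801
  67.83506356 -28.21125375]
-15.562752698046005
[278.96077213 159.18817316]
0.96 [265.2, 242.2, 289.4, 356.8]
```

View pics/w5c.png

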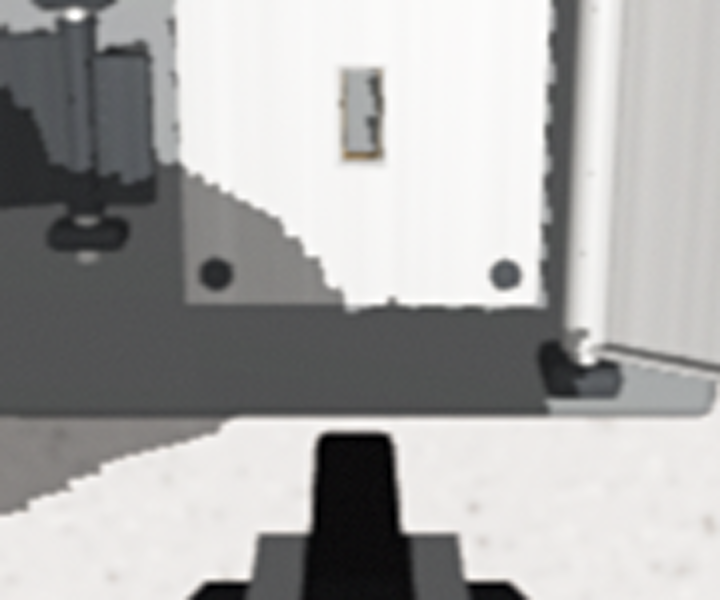

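The slot is centred at (280,158.5) px and upright. Its screws are level, so the yaw is right. The key head's front bottom edge is at (278.7,238.5) with its sides vertical.

Run:
```python
from h import *
p=shot('wrist');ss=[]
for i in range(4): shot('wrist'); ss.append(robot.get_state())
t=np.mean([s['tool_pos'] for s in ss],0);R=np.array(ss[-1]['ee_rot'])
sl=onz(p,(279.9,158.1),.07);print('slot',sl,'tool',R.T@(sl-t)*1000)
for dz in(.008,.010,.012):
    for uv in [(278.4,238.3)]: print('headfront',dz,R.T@(onz(p,uv,t[2]-dz)-t)*1000)
# extent of head vertical line cols near pads
for r in (242,248,255,261):
    row=p['image'][r,255:305].mean(1);d=np.nonzero(row<30)[0]+255;print(r,d.min(),d.max())
print(proj(p,t+R@[.017,0,.010]),proj(p,t+R@[.017,.0045,.010]),proj(p,t+R@[.017,-.0045,.010]),proj(p,t+R@[.017,.0045,-.028]),proj(p,t+R@[.017,-.0045,-.028]))
```

```text
slot [0.55795068 0.1955661  0.07      ] tool [41.04188608  0.4243818  84.60225421]
headfront 0.008 [17.52146208 -0.43321145  8.00818255]
headfront 0.01 [16.75469436 -0.43670087 10.00781647]
headfront 0.012 [15.98792664 -0.4401903  12.0074504 ]
242 270 287
248 270 287
255 269 288
261 269 288
[279.38609502 237.78669433] [289.55476927 237.77881099] [269.21741591 237.79529976] [292.62895168 277.33714611] [266.42994946 277.35841535]
```

```bash
python3 -m creep '[[20,0.7,0,0,0,0],[21,0,10,0,0,0],[0,0,10,0,0,0],[0,0,5,0,0,0],[0,0,0,0,0,0]]'
python3 - <<'E'
from h import *
ss=[]
for i in range(6): shot('top'); ss.append(robot.get_state())
t=np.mean([s['tool_pos'] for s in ss],0);R=np.array(ss[-1]['ee_rot']);print(t,R.T@(np.array([.55795,.19557,.07])-t)*1000,R.round(4)[:,1:].tolist(), np.mean([s['ft_force'] for s in ss],0))
E
```

```text
clock: 11.5
tool_pos: [0.5573, 0.1947, 0.1281]
ee_rot: [[0.269, 0.963, -0.002], [0.963, -0.269, -0.001], [-0.002, -0.001, -1.0]]
ft_force: [-0.3, 0.5, -0.6]
opening: 0.0076
grip_force: 79.0
[0.558186   0.19476244 0.12952078] [ 0.66455302 -0.4850483  59.52104427] [[0.963, 0.0009], [-0.2694, 0.0006], [0.0007, -1.0]] [-3.69851199e-01 -1.79469641e-04 -2.73828952e-01]
```

```bash
python3 -m creep '[[0.5,0,4,0,0,0],[0,0,4,0,0,0],[0,0,4,0,0,0],[0,0,3,0,0,0],[0,0,3,0,0,0],[0,0,0,0,0,0]]'; python3 -m creep '[[0,0,3,0,0,0],[0,0,3,0,0,0],[0,0,0,0,0,0]]'
```

```text
clock: 12.4
tool_pos: [0.5579, 0.1956, 0.1106]
ee_rot: [[0.269, 0.963, -0.0], [0.963, -0.269, -0.0], [-0.001, -0.0, -1.0]]
ft_force: [0.3, -0.3, 0.2]
opening: 0.0076
grip_force: 79.0
clock: 12.7
tool_pos: [0.5579, 0.1956, 0.1047]
ee_rot: [[0.269, 0.963, -0.0], [0.963, -0.269, -0.0], [-0.001, -0.0, -1.0]]
ft_force: [0.1, -0.7, -0.5]
opening: 0.0081
grip_force: 79.0
```

The nose is 13 mm down in the slot with no contact force. I'll rock it past the pins.

```bash
python3 -m creep '[[1,0,1,0,0,0],[-2,0,1.5,0,0,0],[2,0,1.5,0,0,0],[-2,0,1.5,0,0,0],[2,0,1.5,0,0,0],[-1,0,0,0,0,0]]'; python3 -m creep '[[1,0,1.5,0,0,0],[-2,0,1.5,0,0,0],[2,0,1.5,0,0,0],[-2,0,1.5,0,0,0],[2,0,1.5,0,0,0],[-2,0,1.5,0,0,0],[1,0,0,0,0,0]]'
```

```text
clock: 13.3
tool_pos: [0.5579, 0.1953, 0.098]
ee_rot: [[0.269, 0.963, -0.001], [0.963, -0.269, -0.001], [-0.001, -0.0, -1.0]]
ft_force: [0.0, -2.2, 0.4]
opening: 0.0079
grip_force: 79.3
clock: 14.0
tool_pos: [0.558, 0.1953, 0.0888]
ee_rot: [[0.269, 0.963, -0.0], [0.963, -0.269, -0.001], [-0.001, -0.0, -1.0]]
ft_force: [-0.0, -4.1, 0.8]
opening: 0.0078
grip_force: 79.1
```

```bash
python3 -m creep '[[0.5,0,1.5,0,0,0],[-2,0,1.5,0,0,0],[1.5,0,1.5,0,0,0],[-1,0,1.5,0,0,0],[0.5,0,1,0,0,0],[0,0,1,0,0,0],[0,0,0,0,0,0]]'; python3 -m creep '[[0,0,1,0,0,0],[0,0,1,0,0,0],[0,0,0,0,0,0]]'
```

```text
clock: 14.7
tool_pos: [0.5589, 0.1954, 0.0832]
ee_rot: [[0.269, 0.963, 0.002], [0.963, -0.269, 0.001], [0.001, 0.001, -1.0]]
ft_force: [-3.3, -5.3, 11.8]
opening: 0.0077
grip_force: 81.0
clock: 15.0
tool_pos: [0.559, 0.1955, 0.083]
ee_rot: [[0.269, 0.963, 0.001], [0.963, -0.269, 0.002], [0.002, 0.001, -1.0]]
ft_force: [-8.1, -6.2, 23.1]
opening: 0.0077
grip_force: 82.7
```

Home: the shoulder is on the face at z 0.083 and the force climbs without travel. I'll ease the push and turn.

```bash
python3 -m creep '[[-0.4,-0.5,-1,0,0,0],[0,0,0,0,0,0.1],[0,0,0,0,0,0.14],[0,0,0,0,0,0.14],[0,0,0,0,0,0.14],[0,0,0,0,0,0]]'
python3 - <<'E'
from h import *
s=st();print(s['ft_torque'],s['joint_pos'])
E
```

```text
clock: 15.6
tool_pos: [0.5586, 0.1953, 0.0831]
ee_rot: [[0.714, 0.7, 0.002], [0.7, -0.714, 0.001], [0.002, 0.0, -1.0]]
ft_force: [-4.5, -6.9, 17.7]
opening: 0.0077
grip_force: 81.9
15.6 [0.5586 0.1953 0.0831] [[0.714, 0.7, 0.002], [0.7, -0.714, 0.001], [0.002, 0.0, -1.0]] [-4.5 -6.9 17.7] 0.007681764293978015 81.8810784816742
[-1.35777726  1.22572698  0.04657638] [-51.29931488  20.32086717  35.26770512 102.64682956 -13.29276539
  61.05381226 -56.80073668]
```

```bash
python3 -m creep '[[0,0,0,0,0,0.14],[0,0,0,0,0,0.14],[0,0,0,0,0,0.14],[0,0,0,0,0,0.14],[0,0,0,0,0,0.14],[0,0,0,0,0,0.14],[0,0,0,0,0,0]]'
python3 - <<'E'
from h import *
s=st();R=np.array(s['ee_rot']);print(s['ft_torque'],s['joint_pos'][6],np.degrees(np.arctan2(R[1,1],R[0,1])))
E
```

```text
clock: 16.3
tool_pos: [0.5585, 0.1949, 0.0831]
ee_rot: [[0.998, -0.064, 0.002], [-0.064, -0.998, 0.001], [0.001, -0.001, -1.0]]
ft_force: [-6.2, -5.3, 20.8]
opening: 0.0078
grip_force: 82.2
16.3 [0.5585 0.1949 0.0831] [[0.998, -0.064, 0.002], [-0.064, -0.998, 0.001], [0.001, -0.001, -1.0]] [-6.2 -5.3 20.8] 0.007834638165202933 82.24007964134216
[-1.5796772   1.47593338  0.08407429] -101.46457983615986 -93.6689830280191
```

```bash
for a in 1; do python3 -m creep '[[0,0,0,0,0,0.1],[0,0,0,0,0,0.09],[0,0,0,0,0,0.04],[0,0,0,0,0,0]]'; done
python3 - <<'E'
from h import *
s=st();R=np.array(s['ee_rot']);print(s['ft_torque'],s['joint_pos'][6],np.degrees(np.arctan2(R[1,1],R[0,1])))
E
python3 -m creep '[[0,0,0,0,0,0.04],[0,0,0,0,0,0.04],[0,0,0,0,0,0]]'
python3 - <<'E'
from h import *
s=st();R=np.array(s['ee_rot']);print(s['ft_torque'],s['joint_pos'][6],np.degrees(np.arctan2(R[1,1],R[0,1])))
E
```

```text
clock: 16.7
tool_pos: [0.5584, 0.1949, 0.0831]
ee_rot: [[0.958, -0.288, 0.001], [-0.288, -0.958, 0.001], [0.001, -0.001, -1.0]]
ft_force: [-6.9, -6.1, 21.2]
opening: 0.0076
grip_force: 82.3
16.7 [0.5584 0.1949 0.0831] [[0.958, -0.288, 0.001], [-0.288, -0.958, 0.001], [0.001, -0.001, -1.0]] [-6.9 -6.1 21.2] 0.007553343897654092 82.31742024421692
[-1.61608668  1.52471268  0.1390461 ] -113.40134495911867 -106.71626089420892
clock: 17.0
tool_pos: [0.5583, 0.1949, 0.0831]
ee_rot: [[0.932, -0.363, 0.001], [-0.363, -0.932, 0.001], [0.001, -0.001, -1.0]]
ft_force: [-6.4, -6.4, 21.6]
opening: 0.0081
grip_force: 82.4
17.0 [0.5583 0.1949 0.0831] [[0.932, -0.363, 0.001], [-0.363, -0.932, 0.001], [0.001, -0.001, -1.0]] [-6.4 -6.4 21.6] 0.008087243667991717 82.35678791999817
[-1.57367164  1.65049478  0.24739642] -117.54840739082069 -111.26150178588293
```

```bash
python3 -m creep '[[0,0,0,0,0,0.04],[0,0,0,0,0,0],[0,0,0,0,0,0]]'
python3 - <<'E'
from h import *
p=shot('wrist');a=shot('scene')
s=st();R=np.array(s['ee_rot']);print(s['ft_torque'],s['joint_pos'][6],np.degrees(np.arctan2(R[1,1],R[0,1])))
x=cv2.resize(a['image'][130:250,180:320,::-1],(560,480),interpolation=2)
cv2.imwrite('pics/fin.png',x)
E
```

```text
clock: 17.3
tool_pos: [0.5584, 0.1949, 0.0831]
ee_rot: [[0.917, -0.398, 0.001], [-0.398, -0.917, 0.001], [0.001, -0.001, -1.0]]
ft_force: [-6.9, -6.9, 20.7]
opening: 0.0075
grip_force: 82.4
17.4 [0.5584 0.1949 0.0831] [[0.917, -0.398, 0.001], [-0.398, -0.917, 0.001], [0.001, -0.001, -1.0]] [-7.  -6.7 21.3] 0.007252266913804763 82.43953943252563
[-1.58131741  1.59987232  0.43124566] -119.57005021012013 -113.48057672830913
```

View pics/fin.png

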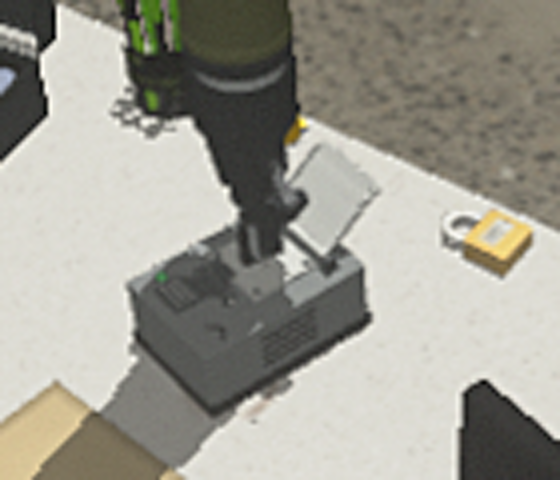

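The torque rose sharply to 0.43 Nm with little further turning, so the plug is hard on its stop. The picture shows the cover open and the gripper holding the key in the lock.

```bash
python3 -c "
from rig import robot
print(robot.job_done())"
```

```text
the job is handed in; nothing more can be done
None
```

The job is handed in at about 17 s: lever pressed to its stop, cover sprung open, and the square-headed key pushed fully home and held gripped, turned clockwise hard against its stop (0.43 Nm); the other two keys stayed in the block.

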